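# Fetch a spacer from a deep pocket with sprung tongs

## Task

Take the sprung orange-handled tongs from their stand, squeeze them shut on the small brass spacer held at the bottom of the metal block's narrow pocket and pull it out, without ramming the block. Set the spacer over the blue mount's stud, press it home on the boss with about 11 N, let it go and put the tongs back upright in their stand. Touch the spacer only with the tongs and leave the other things where they are.

Things in the scene. Friction and masses are not known exactly. Their poses are not given: they have to be found in the camera images.
- tongs_grip (a point): Where to hold the sprung tongs (loose, 0.16 kg): centre between their two orange handle plates, 105 mm above the tips. z up the tongs, y the line along which the jaws close. Plates: 24 mm in x, 34 mm tall, outer faces 42 mm apart when relaxed. The black head between them ends 28 mm above this point. Held at 40 mm over the plates, the tongs are gripped with their tips still open.
- jaw_l (a joint): Inward slide of each of the two jaws (alike, no tilting), 0 relaxed to 0.005 m. The spring resists with 6 N a side at first touch, 9 N fully squeezed. Handle and tip of a jaw move alike: the gap between the tips is the width over the plates less 19 mm, their outer width is it less 12 mm (relaxed 23 and 30 mm).
- tongs_tip (a point): The point on the tongs' axis level with the ends of the tips, midway between them; axes as tongs_grip. Each tip is 15 mm wide in x and 3.5 mm thick in y; the straight slim part of the jaws is 75 mm long.
- tongs: The same tongs as a whole; origin at the tip point, z up the tongs.
- stand: Grey stand of the tongs, fixed, 52 x 72 x 53 mm on a thin black foot 70 x 90 mm; origin at the centre of its underside, z up. The slot in the middle of its top is 21 mm (x) by 42 mm (y), 45 mm deep; the tongs stand in it on their tips, 8 mm above the worktop, tongs y along stand y.
- block: Aluminium storage block, fixed, 52 x 70 x 62 mm; origin at the centre of its underside, z up. The pocket in the middle of its top is 18 mm (x) by 30 mm (y), 44 to 49 mm deep. Two red sprung pads in its x walls, up to 33 mm above the worktop, press the spacer with about 4 N each: pull it up 15 to 20 mm to free it. Only its y sides are free for the tips. Press the block with less than 16 N.
- plug: Black floor plate of the pocket, fixed, 8 mm thick; origin at the centre of its underside, so that the pocket's floor lies 8 mm above it. It too is to be pressed with less than 16 N.
- spacer_center (a point): Centre of the brass spacer (loose, 20 g), 16 x 16 mm square, 8 mm thick, with a 9 mm hole through it along z. With a grip of 30 N on the handles it bears 16 N up or down without slipping. It lies flat on the pocket's floor, square to the block, up to 1 mm off the pocket's middle along the block's y.
- spacer: The same spacer as a whole; origin at the centre of its underside, z along its hole.
- mount: Blue mount, fixed, 64 x 64 x 12 mm; origin at the centre of its underside, z up. In its middle a steel boss of 14 mm diameter ends 18 mm above the worktop and carries the stud: 6 mm diameter, straight to 12 mm above the boss, tapered to its end 16 mm above the boss. The spacer may lie on it at any turn. Press it home with 8 to 16 N.
- seat (a point): Centre of the boss's top face, where the underside of the spacer shall lie.
- beaker_100: Bystander: beaker with blue contents, 70 mm tall; origin at the centre of its underside.
- filter_box: Bystander: small white and blue carton, 68 x 68 x 60 mm; origin at the centre of its underside.
- timer: Bystander: white timer with a display, 29 x 64 x 60 mm; origin at the centre of its underside.
Not all that is in view belongs to the job. There is more than one size of the tongs; the job needs the middle-sized. There is more than one size of the mount; the job needs the smaller.

How it is judged (in metres and radians):
On the way, in this order (a step that is already met when the one before it is completed fails the run):
1. the tongs are out of the stand (z of tongs_tip in the frame of stand above 0.06 m), for 0.1 s.
2. the spacer hangs in the tongs, clear above the block's top (z of spacer in the frame of block above 0.064 m and contact force between tongs and spacer above 0.3 N), for 0.1 s.
3. the spacer is pressed home on the boss, round the stud, with over 8 N (horizontal distance between spacer_center and seat below 0.0035 m and height (world z) of spacer_center below 0.024 m and angle between spacer's own z axis and vertical below 0.12 rad and contact force between spacer and mount above 8 N), for 0.1 s.
At the end, for the whole second after the job is handed in: The spacer lies flat on the boss round the stud (within 3.5 mm of its axis and 1.5 mm of its resting height, tilt under 0.08 rad); the tongs stand in the slot of their stand (tip point within 9 mm of its middle, under 14 mm above its underside, tilt under 0.2 rad); both are at rest (horizontal distance between spacer_center and seat below 0.0035 m and height (world z) of spacer_center between 0.0205 and 0.0235 m and angle between spacer's own z axis and vertical below 0.08 rad and horizontal distance between tongs_tip and stand below 0.009 m and z of tongs_tip in the frame of stand below 0.014 m and angle between tongs's own z axis and vertical below 0.2 rad and linear speed of each of spacer, tongs below 0.04 m/s); the robot touches nothing.
It fails at once if the tongs press on the storage block or the pocket's floor with more than 16 N (contact force between tongs and block above 16 N or contact force between tongs and plug above 16 N).
It fails at once if the spacer or the tongs press on the mount with more than 16 N (contact force between any of spacer, tongs and mount above 16 N).
It fails at once if the fingers touch the spacer (contact force between the fingers and spacer above 0.3 N).
It fails at once if the beaker, the carton or the timer is moved by more than 3 cm (distance of any of beaker_100, filter_box, timer from where it was at the start of the episode above 0.03 m).
It also fails if it takes over 67 s, if anything falls off the work surface, if the arm or the gripper's body presses on something with over 40 N, if the wrist force passes 120 N, or if a joint passes its speed limit or range.

## Robot

A 7-joint arm with a two-finger parallel gripper is mounted at the origin on a cart in front of the work surface, level with it; the furniture and walls round the work are solid. World frame = base frame: x ahead of the robot, y to its left, z up, the work surface at z = 0. Lengths are in mm, angles in rad, forces in N, time in s.
With the tool pointing down it reaches from about 400 to 850 mm from the base axis. Payload 10.4 kg.
Tool frame: the origin (TCP) lies at the very end of the fingers, on their centre line; the grasp point (between the pads) lies 19 mm behind it (arm.hold_point_z is the distance from the TCP to the grasp point, in mm); z points along the fingers, y is the line along which they close (so a half turn about z gives the same grasp; the last joint's range is limited). The gripper opens to 85 mm and grips with 20 to 120 N. Pads are 22 mm wide; open, the fingers measure 114 mm over their backs; the gripper's body (76 mm by 85 mm) begins 54 mm behind the grasp point. The pads swing forward as they close: fully open they stand 13 mm farther back than shut.
Start: joints at [1.078, 0.332, -0.065, 1.46, 0.022, 1.35, -0.088], TCP at [282.966, -557.298, 231.338] pointing down, gripper open.
Joint ranges: [-2.6, 2.6], [-0.5, 2.12], [-1.47, 1.34], [0.16, 2.42], [-1.27, 4.41], [0.06, 2.06], [-2.6, 2.6]. Speed limits (rad/s): [2.22, 2.22, 2.79, 2.79, 3.14, 3.14, 3.14].

## Interface

Orientations are given as a unit quaternion [w, x, y, z].
In Python, from plant import arm gives the robot as it stands. The module is installed in compiled form; this text tells all that it offers.
- The arm moves only by the tool send_rows, never from a script. Its argument "commands" is a list that holds one entry, the list of rows, each a list of 7 numbers: the opening, from 0 (shut) to 1 (fully open), then the shift along the tool's x, y, z each as a share of 200 mm, from -1 to 1, then the turn, a rotation vector about the tool's x, y, z each as a share of pi/4 rad, from -1 to 1. In form: [[[jaw, x, y, z, rx, ry, rz], ...]]. A call has 1 to 12 rows; each row is the pose to reach, as a shift and turn from the pose commanded when the call began, along the tool's axes at that moment; what a row does not reach only later rows make up. A row lasts 1/12 s, in which the tool goes at most 41.7 mm and 7.16 degrees, less where a joint would pass 70% of its speed; a pose out of reach is approached as far as the arm can. A call with a number of a shift or a turn outside -1 to 1 is refused whole. A call with a gripper value outside its range is refused whole. The fingers move at their own pace and stop on an object; "newtons" is the grip in N (left out, the last holds). Time passes only in rows, so rows that repeat a pose let the fingers close. It gives the time, the measured TCP pose, the force, the opening and the grip force at its end, in the units of the state.
- arm.sense(): the state, without advancing time (a new reading comes with each control period).
- arm.capture(name): name is "side" or "top"; returns a dict with "img" (400x640x3 uint8, red, green, blue), "depth" (400x640 float32, mm along the optical axis (not along the pixel's ray), 0 where there is no reading), "fx", "fy", "cx", "cy" (pixels), "D" ([k1, k2, p1, p2, k3] as OpenCV has them; the pictures are not rectified), "R" (3x3) and "t" (3): a world point X has camera coordinates R X + t. Camera axes: x right, y down, z forward; pixel columns grow to the right and rows downward; lengths in mm; the calibration is good to about 2 mm. A picture is of the moment at which its call begins.
- arm.finish_job(): hands the job in; it is judged then, once.
Trained networks look in the newest picture that a camera, given by its name, has taken for a name from the list of things; names that differ only in an ending like _2 or _b are one class to them, and where a whole thing is asked for, a point or a joint stands for the part that bears it (a point fixed in the world has none). Each returns a list of dicts, best first, with "score" (0 to 1); they miss things now and then, are a little off and sometimes report something else, mostly with a low value. They report only what shows in the picture. A call takes as long as a camera call. They do not tell look-alikes from the thing itself.
- arm.look_for(thing, camera): "location" ([column, row] in pixels, amid what is visible of it).
- arm.mark_of(thing, camera): "location" ([column, row] in pixels: a listed point, or the origin of a listed thing).
The state is a dict: "time_s": time; "joints": joint angles; "qd": joint speeds; "tau": joint torques, N m; "tool_pos": TCP position; "orientation": TCP orientation; "wrist_force": force on the tool from outside, world axes, zero at the start; "torque": the same for the moment, N m; "grip_width": finger opening in mm; "grip_force": force on a finger pad.
Only numpy, scipy, OpenCV 4.12 (cv2) and the standard library are available. Lean on these libraries where they do the work, as an engineer would, in place of code of your own. Each camera call takes 0.05 s, during which the arm holds its last target. There are 200 camera calls.

## Working session

There is one attempt and no reset: what is moved stays moved. The work goes in short steps, Python scripts to look and compute and a tool call to move; the robot and the scene stay as the last step left them, time stands still between calls to the robot, and variables do not carry over. Pictures are saved under pics/ and viewed, at most 10 in all, crops included, and the job is handed in when it is done.

Besides the shell and the picture viewer there is one more tool, called after ">>>" in YAML: its name, and indented under it one key for each argument. send_rows: Moves the arm, as the interface text tells. Shift numbers are shares of 200 mm and turn numbers shares of pi/4 rad, none past 1 either way. Its arguments: {"type":"object","properties":{"commands":{"type":"array","items":{"type":"array","items":{"type":"array","items":{"type":"number"}}}},"newtons":{"type":"number"}},"required":["commands"]}

```bash
mkdir -p pics; cat > h.py <<'E'
import numpy as np, cv2
from plant import arm
from scipy.spatial.transform import Rotation as Ro
def K(c): return np.array([[c["fx"],0,c["cx"]],[0,c["fy"],c["cy"]],[0,0,1.]])
def cloud(c):
    h,w=c["depth"].shape; u,v=np.meshgrid(np.arange(w),np.arange(h))
    p=cv2.undistortPoints(np.stack([u,v],-1).reshape(-1,1,2).astype(np.float64),K(c),np.array(c["D"])).reshape(h,w,2)
    z=c["depth"][...,None]; P=np.concatenate([p*z,z],-1)
    W=(P-c["t"])@np.array(c["R"]); W[c["depth"]<=0]=np.nan
    return W
def proj(c,X):
    return cv2.projectPoints(np.array(X,float).reshape(-1,1,3),cv2.Rodrigues(np.array(c["R"],float))[0],np.array(c["t"],float),K(c),np.array(c["D"]))[0].reshape(-1,2)
def ray(c,px,z):
    p=cv2.undistortPoints(np.array(px,float).reshape(-1,1,2),K(c),np.array(c["D"])).reshape(2)
    R=np.array(c["R"]);o=-R.T@c["t"];d=R.T@np.array([p[0],p[1],1]);return o+d*(z-o[2])/d[2]
def save(c,n,crop=None,s=1):
    im=c["img"][...,::-1]
    if crop: im=im[crop[1]:crop[3],crop[0]:crop[2]]
    cv2.imwrite("pics/"+n,cv2.resize(im,None,fx=s,fy=s,interpolation=cv2.INTER_CUBIC))
E
python3 - <<'E'
from h import *
np.set_printoptions(precision=1,suppress=True)
s=arm.sense();print(s["tool_pos"],s["orientation"],s["grip_width"],arm.hold_point_z)
ims=[]
for n in("top","side"):
    c=arm.capture(n);W=cloud(c);np.savez(n+"0.npz",W=W,**c);ims.append(c["img"]);print(n,"cam",-np.array(c["R"]).T@c["t"])
    for t in["tongs","tongs_grip","tongs_tip","stand","block","spacer_center","mount","seat","beaker_100","filter_box","timer"]:
        for d in arm.mark_of(t,n)[:4]:
            u,v=d["location"];q=W[min(399,max(0,int(v))),min(639,max(0,int(u)))]
            print(t,round(d["score"],2),np.array(d["location"]),q)
cv2.imwrite("pics/a.png",cv2.resize(np.vstack(ims)[...,::-1],(480,600),interpolation=cv2.INTER_AREA) if 0 else ims[0][...,::-1]);cv2.imwrite("pics/b.png",ims[1][...,::-1])
E
```

```text
[ 282.7 -557.   230.5] [-0.   1.   0.2 -0. ] 85.34731905871551 18.700000000000003
top cam [ 504.5 -107.3  986.9]
tongs 0.78 [225.  176.6] [648.9 131.6  -1.5]
tongs 0.61 [236.1 215.9] [539.   74.2 109.7]
tongs 0.49 [243.9 248.1] [459.2  61.6  69.9]
tongs_grip 0.76 [210.5 167. ] [643.1 124.  172.1]
tongs_grip 0.52 [234.5 246.8] [460.6  98.3   2. ]
tongs_grip 0.46 [228.8 209. ] [551.4  87.2 139. ]
tongs_tip 0.68 [237.2 212.8] [548.5  81.5  64. ]
tongs_tip 0.67 [224.  175.5] [651.6 134.4  -1.3]
tongs_tip 0.58 [368.4 215.5] [ 550.4 -256.6   18. ]
tongs_tip 0.49 [242.  247.2] [462.1  62.2  80.6]
stand 0.75 [240.6 212.5] [550.5  81.8  24.1]
block 0.71 [303.3 206.7] [570.4 -83.3  19.2]
spacer_center 0.5 [304.2 204.5] [575.4 -85.9  24.5]
spacer_center 0.47 [371.3 213.6] [ 555.9 -264.7   17. ]
mount 0.72 [368.6 214.2] [ 552.9 -256.1   20.6]
mount 0.57 [378.8 274.8] [ 397.3 -282.9   23.2]
seat 0.63 [371.3 219. ] [ 540.3 -266.1    8.7]
seat 0.59 [381.7 272.6] [ 402.6 -290.7   23.3]
beaker_100 0.6 [380.8 155.3] [ 712.2 -286.9   22. ]
filter_box 0.57 [322.3 143.6] [ 732.3 -129.4   59. ]
timer 0.61
[... 175 characters left out ...]
.5] [450.1  83.7  23.2]
tongs_grip 0.87 [331.9 274.8] [453.6  88.6  83.4]
tongs_grip 0.72 [282.2 244.4] [543.8 101.8 125.8]
tongs_tip 0.92 [286.6 290.6] [522.6 128.3  48.1]
tongs_tip 0.64 [333.7 303.7] [449.2  84.9  12. ]
stand 0.8 [286.6 291.2] [523.  127.8  45.2]
stand 0.15 [304.5 188.2] [ 711.3 -280.8   -2.8]
block 0.64 [317.6 237.3] [552.8 -50.4  38.9]
block 0.51 [358.8 204.4] [ 543.7 -255.1   10.6]
mount 0.83 [420.1 214.6] [ 391.2 -275.6   16.3]
mount 0.79 [357.1 205.3] [ 543.8 -249.1   11. ]
mount 0.28 [281.7 247.4] [537.8 114.8 130.3]
seat 0.74 [359.2 200. ] [ 544.1 -261.3   18.8]
beaker_100 0.92 [301.8 187.5] [ 717.5 -275.5    1.4]
filter_box 0.62 [265.5 214.4] [ 717.9 -101.2   16.1]
```

View pics/a.png

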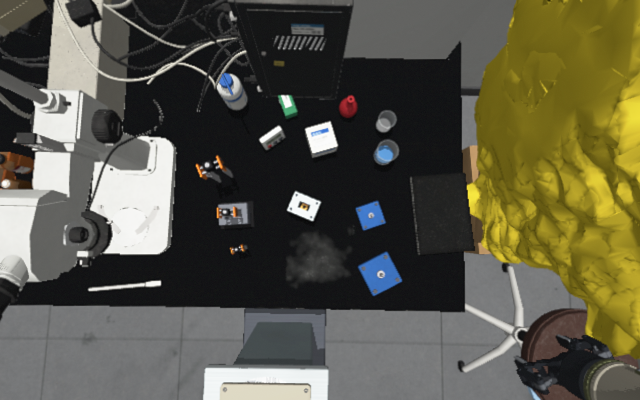

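View pics/b.png

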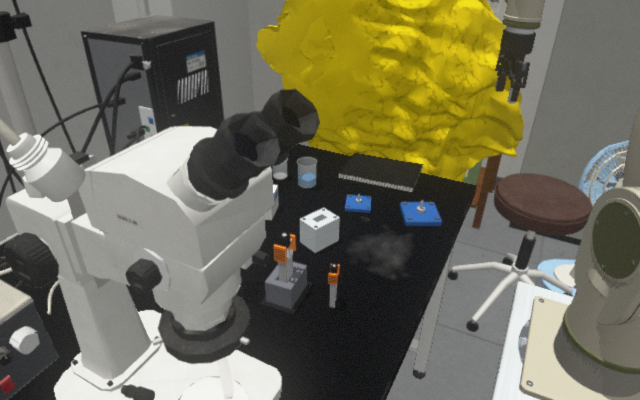

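The top view shows three tongs: a large pair at (212,168), the pair in the grey stand at (230,212) and a small pair at (238,249). There are two blue mounts, a smaller one at (371,215) and a larger one at (380,273). The block is at (304,206), the beaker at (386,153), the carton at (321,139) and the timer at (272,137). The job needs the stand tongs and the mount at (371,215), so I'll check both in one crop.

```bash
python3 - <<'E'
from h import *
np.set_printoptions(precision=1,suppress=True)
c=dict(np.load("top0.npz"));W=c["W"];save(c,"c.png",(195,150,395,295),4)
im=c["img"].astype(int);hsv=cv2.cvtColor(c["img"],cv2.COLOR_RGB2HSV)
uu,vv=np.meshgrid(np.arange(640),np.arange(400))
def rect(name,m,zt):
    m=cv2.morphologyEx(m.astype(np.uint8),cv2.MORPH_CLOSE,np.ones((3,3)))
    n,l,st,_=cv2.connectedComponentsWithStats(m);k=1+np.argmax(st[1:,4])
    ct=max(cv2.findContours((l==k).astype(np.uint8),cv2.RETR_EXTERNAL,cv2.CHAIN_APPROX_NONE)[0],key=len).reshape(-1,2)
    P=np.array([ray(c,p,zt)[:2] for p in cv2.convexHull(ct).reshape(-1,2)],np.float32)
    print(name,st[k],cv2.minAreaRect(P),"zmed",np.nanmedian(W[...,2][l==k]))
box=lambda a,b,x,y:(uu>a)&(uu<x)&(vv>b)&(vv<y)
rect("block",box(280,185,328,228)&(im.min(2)>130),62)
blue=(hsv[...,0]>95)&(hsv[...,0]<125)&(hsv[...,1]>120)&(hsv[...,2]>60)
rect("mountS",blue&box(350,195,392,235),12)
rect("mountL",blue&box(350,245,410,300),12)
rect("standtop",box(205,190,265,240)&(abs(W[...,2]-53)<6),53)
rect("stand z30-60",box(205,190,265,240)&(W[...,2]>20)&(W[...,2]<62),53)
org=(hsv[...,0]<20)&(hsv[...,1]>150)&(hsv[...,2]>90)
for n,b in(("L",box(190,150,225,188)),("M",box(212,195,256,230)),("S",box(222,238,255,262))):
    m=org&b;P=W[m];P=P[np.isfinite(P[:,0])];print("tongs",n,m.sum(),"ztop",np.percentile(P[:,2],[5,50,95]),P[:,:2].mean(0))
    Z=W[b];Z=Z[np.isfinite(Z[:,0])];H=Z[Z[:,2]>np.nanmax(Z[:,2])-15];print(" top",np.nanmax(Z[:,2]),H.mean(0),len(H))
E
```

```text
block [287 191  34  30 555] ((568.376220703125, -85.95460510253906), (71.86243438720703, 54.75349807739258), 68.67794799804688) zmed 60.81337007304835
mountS [355 200  31  31 593] ((550.8919067382812, -263.16986083984375), (66.38338470458984, 66.48348999023438), 20.354660034179688) zmed 10.724897617507398
mountL [ 358  251   44   45 1087] ((398.344970703125, -289.22186279296875), (90.10261535644531, 89.97191619873047), 27.63262939453125) zmed 15.297672932142104
standtop [218 203  30  22 406] ((544.299560546875, 94.81599426269531), (51.947139739990234, 72.31617736816406), 5.035549163818359) zmed 52.02521228674654
stand z30-60 [218 203  32  23 455] ((544.159912109375, 92.59893798828125), (53.241920471191406, 75.98216247558594), 6.060288429260254) zmed 51.78057823212681
tongs L 113 ztop [ -0.7 154.8 159. ] [648.6 138.2]
 top 176.17508461023144 [646.4 129.7 170.9] 104
tongs M 54 ztop [ -2.4 127.8 130.4] [546.  105.6]
 top 143.89951411254387 [544.8  95.1 136.8] 75
tongs S 26 ztop [-2.  80.6 84.6] [456.7  77.9]
 top 94.22487082267808 [457.5  74.3  87.6] 42
```

View pics/c.png

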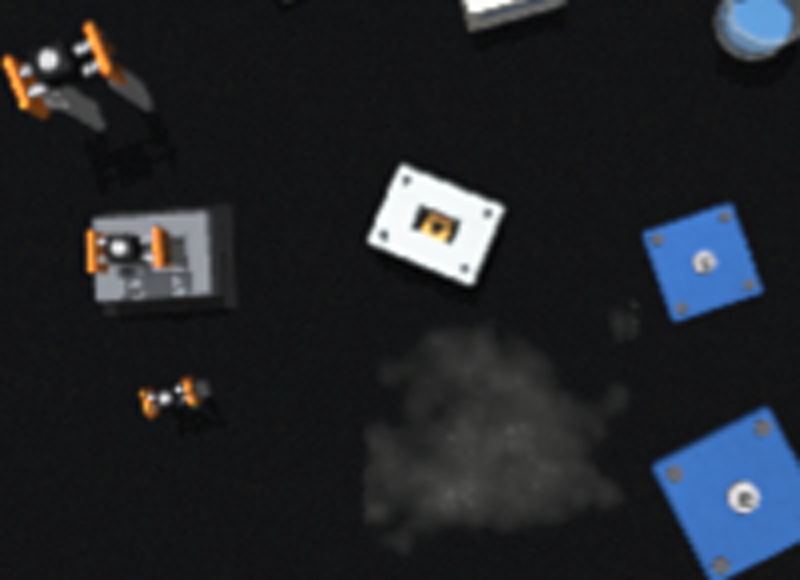

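The crop confirms it: the tongs in the stand have their handles at px (218–236,212) and the head top at z≈140. The 64 mm mount has its stud at px (371,215.5). The block's pocket is at px (304,206) with the brass visible inside, and its long axis lies at about 68.7° from world x. I'll cross-check with the side camera.

```bash
python3 - <<'E'
from h import *
np.set_printoptions(precision=1,suppress=True)
t=dict(np.load("top0.npz"));c=dict(np.load("side0.npz"));W=c["W"]
print("fx",t["fx"],c["fx"])
print("head",ray(t,(225,211.75),141),"stud tip",ray(t,(195+704/4-.4,150+262/4-.4),30),"pocket z40",ray(t,(195+437/4-.4,150+224/4-.4),62))
hsv=cv2.cvtColor(c["img"],cv2.COLOR_RGB2HSV)
def rect(n,m,zt):
    m=cv2.morphologyEx(m.astype(np.uint8),cv2.MORPH_CLOSE,np.ones((5,5)))
    k,l,st,_=cv2.connectedComponentsWithStats(m);k=1+np.argmax(st[1:,4])
    ys,xs=np.where(l==k);P=np.array([ray(c,p,zt)[:2] for p in cv2.convexHull(np.stack([xs,ys],-1).astype(np.int32)).reshape(-1,2)],np.float32)
    print(n,st[k],cv2.minAreaRect(P))
X,Y,Z=W[...,0],W[...,1],W[...,2]
rect("block",(abs(X-568)<55)&(abs(Y+86)<55)&(abs(Z-62)<3),62)
rect("stand",(abs(X-544)<50)&(abs(Y-95)<50)&(abs(Z-53)<3),53)
rect("mount",(abs(X-551)<50)&(abs(Y+263)<50)&(abs(Z-12)<3.)&(hsv[...,1]>120),12)
for n,(u,v,x,y) in dict(b=(295,200,345,255)).items(): save(c,"d.png",(255,185,385,325),4)
s=arm.sense();print(Ro.from_quat(np.roll(s["orientation"],-1)).as_matrix())
E
```

```text
fx 364.8080297040421 448.6296627588126
head [544.8  93.4 141. ] stud tip [ 549.7 -261.5   30. ] pocket z40 [568.5 -86.5  62. ]
block [300 208  40  22 474] ((565.1390380859375, -84.22406005859375), (73.29076385498047, 55.17863082885742), 68.42933654785156)
stand [265 262  42  29 557] ((542.0352172851562, 96.09121704101562), (52.98102569580078, 74.96685028076172), 5.067395210266113)
mount [345 195  27  16 324] ((546.0745239257812, -261.00762939453125), (62.45415496826172, 66.24713897705078), 19.144969940185547)
[[ 0.9  0.5  0. ]
 [ 0.5 -0.9 -0. ]
 [ 0.   0.  -1. ]]
```

View pics/d.png

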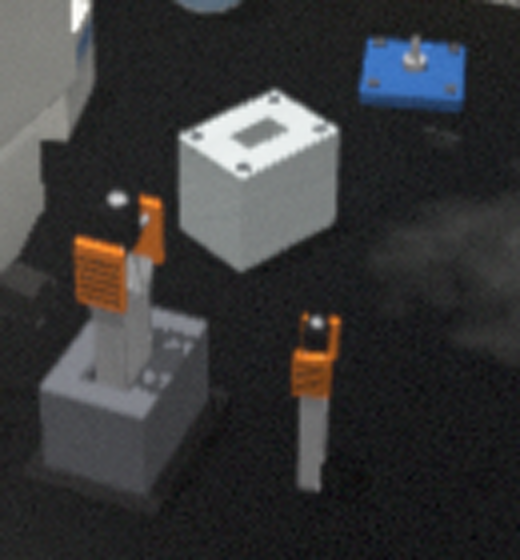

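The side view agrees: stand tongs at crop (115,290), block pocket at (260,130), mount stud at (415,55). The cameras differ by 2–3 mm, so I'll use the average, set out and correct later.

```bash
cat > go.py <<'E'
import sys
from h import *
def go(x,y,z,psi):
    s=arm.sense();R=Ro.from_quat(np.roll(s["orientation"],-1))
    T=Ro.from_euler("z",psi,degrees=True)*Ro.from_quat([1,0,0,0])
    d=R.inv().apply(np.array([x,y,z])-s["tool_pos"])/200; r=(R.inv()*T).as_rotvec()/(np.pi/4)
    print("t",round(s["time_s"],2),"tcp",np.round(s["tool_pos"],2),"psi",np.round(R.as_euler("zyx",degrees=True),2),"F",np.round(s["wrist_force"],2),"w",round(s["grip_width"],2),round(s["grip_force"],2))
    print("shares",np.round(d,4),np.round(r,4))
if __name__=="__main__": go(*map(float,sys.argv[1:5]))
E
python3 go.py 544 94 230 5
```

```text
t 1.2 tcp [ 282.95 -557.32  231.33] psi [-26.92   0.   179.99] F [ 0.24  0.03 -0.02] w 85.2 0.0
shares [ 2.638  -2.313   0.0064] [ 1.00e-04 -0.00e+00  4.87e-01]
```

>>> send_rows:
  commands:
    - [[0.85,0.9,-0.77,0,0,0,0],[0.85,0.9,-0.77,0,0,0,0],[0.85,0.9,-0.77,0,0,0,0],[0.85,0.9,-0.77,0,0,0,0],[0.85,0.9,-0.77,0,0,0,0],[0.85,0.9,-0.77,0,0,0,0],[0.85,0.9,-0.77,0,0,0,0]]

```text
time_s: 1.78
tool_pos: [377.1, -332.4, 231.9]
orientation: [-0.0, 0.972, 0.237, 0.001]
wrist_force: [0.8, 0.0, -0.3]
grip_width: 72.8
grip_force: 0.0
```

>>> send_rows:
  commands:
    - [[0.85,0.9,-0.77,0,0,0,0],[0.85,0.9,-0.77,0,0,0,0],[0.85,0.9,-0.77,0,0,0,0],[0.85,0.9,-0.77,0,0,0,0],[0.85,0.9,-0.77,0,0,0,0],[0.85,0.9,-0.77,0,0,0,0],[0.85,0.9,-0.77,0,0,0,0]]

```text
time_s: 2.37
tool_pos: [466.6, -113.1, 231.8]
orientation: [-0.0, 0.972, 0.237, 0.001]
wrist_force: [-0.4, 0.1, -0.0]
grip_width: 72.1
grip_force: 0.0
```

>>> send_rows:
  commands:
    - [[0.85,0.84,-0.77,0,0,0,0.487],[0.85,0.84,-0.77,0,0,0,0.487],[0.85,0.84,-0.77,0,0,0,0.487],[0.85,0.84,-0.77,0,0,0,0.487],[0.85,0.84,-0.77,0,0,0,0.487],[0.85,0.84,-0.77,0,0,0,0.487],[0.85,0.84,-0.77,0,0,0,0.487],[0.85,0.84,-0.77,0,0,0,0.487]]

```text
time_s: 3.03
tool_pos: [544.6, 96.2, 231.1]
orientation: [-0.001, 0.999, 0.046, -0.0]
wrist_force: [0.6, -1.0, 0.0]
grip_width: 72.4
grip_force: 0.0
```

```bash
python3 go.py 544.3 94 98 5; python3 - <<'E'
from h import *
c=arm.capture("top");d=arm.capture("side")
a=c["img"][140:260,170:310];b=d["img"][130:310,220:380]
a=cv2.resize(a,(420,360),interpolation=3);b=cv2.resize(b,(320,360),interpolation=3)
cv2.imwrite("pics/e.png",np.hstack([a,b])[...,::-1])
E
```

```text
t 3.03 tcp [544.65  96.23 231.06] psi [-5.2600e+00 -3.0000e-02 -1.7993e+02] F [ 0.56 -1.04  0.  ] w 72.41 0.0
shares [-0.0025  0.0117  0.6653] [-0.0015  0.0005  0.0057]
```

View pics/e.png

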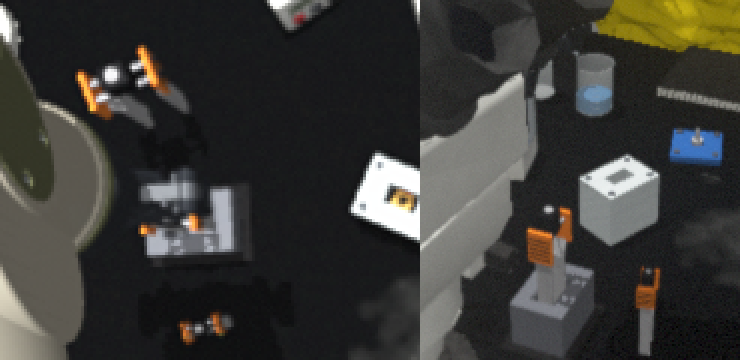

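In this view the tongs sit under the gripper at crop (168,222), and the arm's elbow comes in from the left at crop (60,200), near the microscope. I'll check the clearance numerically.

```bash
python3 - <<'E'
from h import *
np.set_printoptions(precision=2,suppress=True)
s=arm.sense();print(s["joints"],s["qd"])
c=arm.capture("top");W=cloud(c);W0=np.load("top0.npz")["W"]
ch=(W[...,2]-W0[...,2]>60)
P=W[ch]
for lo in range(-200,400,50):
    m=(P[:,1]>=lo)&(P[:,1]<lo+50)
    if m.sum()>3: print("y",lo,"n",m.sum(),"x",np.percentile(P[m,0],[2,98]),"z",np.percentile(P[m,2],[2,98]),"beneath0",np.nanpercentile(W0[ch][m][:,2],[50,98]))
m=(W0[...,2]>40)&(W0[...,1]>130)&(W0[...,0]>200)&(W0[...,0]<800)
for lo in range(150,500,50):
    q=W0[m&(W0[...,1]>=lo)&(W0[...,1]<lo+50)]
    if len(q): print("micro y",lo,len(q),"x",np.percentile(q[:,0],[2,98]),"z",np.percentile(q[:,2],[50,98]))
E
```

```text
[ 0.29  0.23 -0.63  1.63  0.14  1.33 -1.84] [ 0.02 -0.01  0.01  0.01 -0.   -0.   -0.  ]
y -50 n 2477 x [353.63 419.69] z [608.79 661.29] beneath0 [-758.05   10.18]
y 0 n 12950 x [367.4 558.3] z [537.79 667.61] beneath0 [-2.86 29.35]
y 50 n 10947 x [374.97 593.2 ] z [365.38 658.38] beneath0 [ 23.69 214.98]
y 100 n 4016 x [462.5  576.69] z [598.77 630.9 ] beneath0 [272.12 357.94]
y 150 n 4 x [568.44 573.18] z [592.72 601.64] beneath0 [317.91 320.56]
micro y 150 61 x [629.3  799.74] z [147.36 159.14]
micro y 250 695 x [480.86 732.81] z [273.02 339.92]
micro y 300 13474 x [411.02 744.17] z [328.71 450.64]
micro y 350 4201 x [477.92 742.8 ] z [322.98 442.65]
micro y 400 156 x [539.98 725.74] z [289.98 323.65]
```

>>> send_rows:
  commands:
    - [[0.8,-0.002,0.011,0.2,0,0,0.006],[0.8,-0.002,0.011,0.4,0,0,0.006],[0.8,-0.002,0.011,0.55,0,0,0.006],[0.8,-0.002,0.011,0.65,0,0,0.006],[0.8,-0.002,0.011,0.695,0,0,0.006],[0.8,-0.002,0.011,0.695,0,0,0.006],[0.8,-0.002,0.011,0.695,0,0,0.006]]

```text
time_s: 3.77
tool_pos: [544.9, 90.7, 93.3]
orientation: [0.0, 0.999, 0.041, 0.0]
wrist_force: [0.5, -0.0, 0.2]
grip_width: 68.4
grip_force: 0.0
```

>>> send_rows:
  commands:
    - [[0.6,0,0,0,0,0,0],[0.55,0,0,0,0,0,0],[0.55,0,0,0,0,0,0],[0.5,0,0,0,0,0,0],[0.5,0,0,0,0,0,0],[0.5,0,0,0,0,0,0]]
  newtons: 20

```text
time_s: 4.27
tool_pos: [544.6, 91.5, 92.6]
orientation: [0.0, 0.999, 0.041, 0.0]
wrist_force: [-0.2, 0.3, -0.2]
grip_width: 42.5
grip_force: 0.3
```

```bash
python3 go.py 544.3 94 92 5; python3 - <<'E'
from h import *
np.set_printoptions(precision=1,suppress=True)
c=arm.capture("top");d=arm.capture("side")
a=c["img"][180:240,195:265];b=d["img"][220:310,240:340]
a=cv2.resize(a,(420,360),interpolation=3);b=cv2.resize(b,(400,360),interpolation=3)
cv2.imwrite("pics/f.png",np.hstack([a,b])[...,::-1])
p=d;print(proj(p,[[544.3,94,113]]),[ (x["location"],round(x["score"],2)) for x in arm.mark_of("tongs_grip","side")],proj(p,[[544.3,94,8]]),[ (x["location"],round(x["score"],2)) for x in arm.mark_of("tongs_tip","side")])
E
```

```text
t 4.27 tcp [544.55  91.55  92.58] psi [-4.74e+00  3.00e-02  1.80e+02] F [-0.2   0.25 -0.16] w 42.46 0.25
shares [-0.0002 -0.0123  0.0029] [ 0.0001 -0.0006 -0.0058]
[[284.3 247.3]] [([354.1, 206.3], 0.32)] [[286.  290.9]] [([332.2, 301.0], 0.89), ([285.8, 289.5], 0.74), ([358.4, 201.4], 0.52)]
```

View pics/f.png

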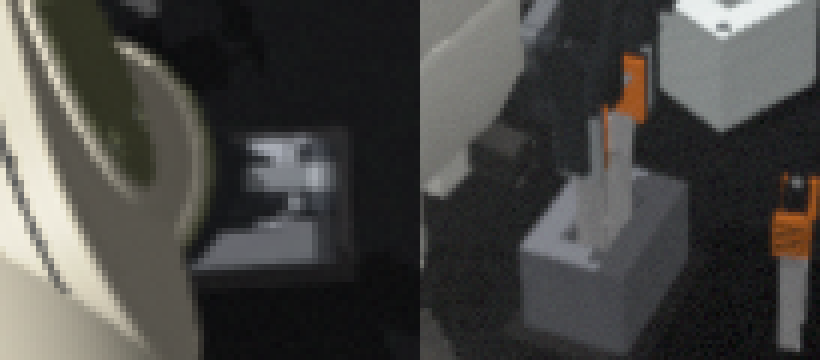

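The fingers lie outside both plates, at side crop (600,150) and (650,80). Now I'll close to about 40 mm and lift.

>>> send_rows:
  commands:
    - [[0.47,0,0,0,0,0,0],[0.465,0,0,0,0,0,0],[0.465,0,0,0,0,0,0],[0.465,0,0,0,0,0,0],[0.465,0,0,0,0,0,0]]
  newtons: 30

```text
time_s: 4.88
tool_pos: [544.5, 91.5, 92.4]
orientation: [-0.0, 0.999, 0.041, 0.0]
wrist_force: [0.3, 1.4, 2.4]
grip_width: 39.8
grip_force: 6.2
```

>>> send_rows:
  commands:
    - [[0.465,0,0,-0.02,0,0,0],[0.465,0,0,-0.04,0,0,0],[0.465,0,0,-0.06,0,0,0],[0.465,0,0,-0.08,0,0,0],[0.465,0,0,-0.1,0,0,0],[0.465,0,0,-0.1,0,0,0]]

```text
time_s: 5.38
tool_pos: [544.9, 91.5, 113.3]
orientation: [0.0, 0.999, 0.041, 0.001]
wrist_force: [-0.1, 0.3, -1.8]
grip_width: 40.0
grip_force: 6.5
```

```bash
python3 go.py 544.6 91.5 200 5
```

```text
t 5.38 tcp [544.88  91.51 113.31] psi [-4.73e+00  8.00e-02  1.80e+02] F [-0.07  0.31 -1.85] w 39.95 6.55
shares [-0.0008 -0.     -0.4334] [ 0.0002 -0.0017 -0.006 ]
```

>>> send_rows:
  commands:
    - [[0.465,0,0,-0.1,0,0,0],[0.465,0,0,-0.23,0,0,0],[0.465,0,0,-0.35,0,0,0],[0.465,0,0,-0.4,0,0,0],[0.465,0,0,-0.4,0,0,0]]

```text
time_s: 5.8
tool_pos: [545.6, 91.8, 194.6]
orientation: [-0.0, 0.999, 0.041, 0.002]
wrist_force: [-0.2, 0.3, -0.9]
grip_width: 39.7
grip_force: 6.5
```

>>> send_rows:
  commands:
    - [[0.465,0.004,0.08,0,0,0,0.06],[0.465,0.01,0.2,0,0,0,0.13],[0.465,0.014,0.33,0,0,0,0.21],[0.465,0.02,0.46,0,0,0,0.3],[0.465,0.025,0.59,0,0,0,0.38],[0.465,0.03,0.71,0,0,0,0.46],[0.465,0.034,0.81,0,0,0,0.53],[0.465,0.037,0.87,0,0,0,0.57],[0.465,0.037,0.888,0,0,0,0.578],[0.465,0.037,0.888,0,0,0,0.578],[0.465,0.037,0.888,0,0,0,0.578]]

```text
time_s: 6.72
tool_pos: [566.5, -83.5, 192.3]
orientation: [-0.0, 0.983, -0.184, -0.0]
wrist_force: [0.5, 0.2, -2.6]
grip_width: 39.5
grip_force: 6.5
```

```bash
python3 go.py 566.8 -85.1 160 -21.4; python3 - <<'E'
from h import *
np.set_printoptions(precision=1,suppress=True)
c=arm.capture("side");d=arm.capture("top")
s=arm.sense();T=np.array(s["tool_pos"]);R=Ro.from_quat(np.roll(s["orientation"],-1)).as_matrix()
tip=T+R@[0,0,84.4]; x,y=R[:,0],-R[:,1]
print("tip",tip,proj(c,[tip]),[(np.array(q["location"]),round(q["score"],2)) for q in arm.mark_of("tongs_tip","side")])
print("block",proj(c,[[566.8,-85.1,0]]),[(np.array(q["location"]),round(q["score"],2)) for q in arm.mark_of("block","side")])
np.savez("side1.npz",**c);np.savez("top1.npz",**d)
im=cv2.resize(c["img"][170:270,270:370],None,fx=6,fy=6,interpolation=cv2.INTER_CUBIC)[...,::-1].copy()
def draw(P,col):
    p=(proj(c,P)-[270,170]+.5)*6-.5
    cv2.polylines(im,[np.round(p).astype(int)],True,col,1)
for sgn in(1,-1):
    for yy in(10.5,14):
        draw([tip+7.5*a*x+sgn*yy*y+R@[0,0,-h] for a,h in((-1,0),(1,0),(1,70),(-1,70))],(0,0,255) if yy==14 else (255,0,255))
a=np.deg2rad(-21.4);bx=np.array([np.cos(a),np.sin(a),0]);by=np.array([-np.sin(a),np.cos(a),0])
for w,l in((26,35),(9,15)): draw([np.array([566.8,-85.1,62])+i*w*bx+j*l*by for i,j in((-1,-1),(1,-1),(1,1),(-1,1))],(0,200,0))
cv2.imwrite("pics/g.png",im)
E
```

```text
t 6.72 tcp [566.53 -83.49 192.3 ] psi [  21.15    0.   -179.95] F [ 0.48  0.16 -2.56] w 39.54 6.55
shares [0.0042 0.0072 0.1615] [-0.001   0.0003  0.0056]
tip [566.5 -83.1 108. ] [[318.6 200.5]] [(array([332.5, 302.1]), 0.92), (array([316.1, 199.6]), 0.76)]
block [[318.4 241.1]] [(array([319.7, 242.6]), 0.65), (array([359.2, 207.2]), 0.5), (array([303.5, 184.3]), 0.39)]
```

View pics/g.png

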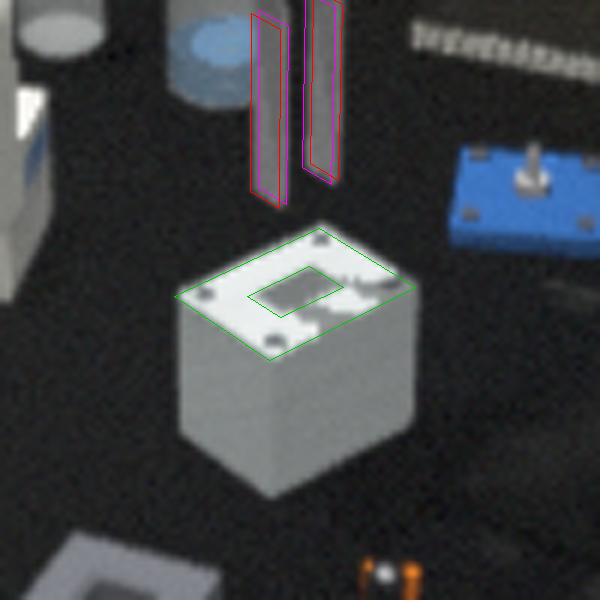

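The projected tongs model matches the image at crop (270,110) and (322,90). The block outline is within about 3 mm, so I'll refine the block, tips, mount and stand with an edge-alignment fit in both cameras.

```bash
cat > fit.py <<'E'
from h import *
from scipy.optimize import differential_evolution, minimize
from scipy.ndimage import map_coordinates
def grads(c):
    g=cv2.GaussianBlur(cv2.cvtColor(c["img"],cv2.COLOR_RGB2GRAY).astype(np.float64),(0,0),0.8)
    return np.gradient(g)
def escore(c,G,segs):
    # segs: list of (A,B) world points
    t=np.linspace(.08,.92,25)[:,None];tot=0
    for A,B in segs:
        p=proj(c,np.array(A)*(1-t)+np.array(B)*t);d=p[-1]-p[0];n=np.array([-d[1],d[0]])/np.linalg.norm(d)
        gy=map_coordinates(G[0],[p[:,1],p[:,0]],order=1);gx=map_coordinates(G[1],[p[:,1],p[:,0]],order=1)
        tot+=abs((gx*n[0]+gy*n[1]).mean())**.5*1
    return tot/len(segs)
def poly(P): return [(P[i],P[(i+1)%len(P)]) for i in range(len(P))]
def rects(x,y,yaw,specs):
    a=np.deg2rad(yaw);bx=np.array([np.cos(a),np.sin(a),0]);by=np.array([-np.sin(a),np.cos(a),0]);s=[]
    for w,l,z in specs: s+=poly([np.array([x,y,z])+i*w*bx+j*l*by for i,j in((-1,-1),(1,-1),(1,1),(-1,1))])
    return s
def fit(c,x,y,yaw,specs,r=6):
    G=grads(c);f=lambda v:-escore(c,G,rects(*v,specs))
    q=differential_evolution(f,[(x-r,x+r),(y-r,y+r),(yaw-3,yaw+3)],seed=1,maxiter=60,tol=1e-6)
    return np.round(q.x,2),round(-q.fun,2)
E
python3 - <<'E'
from fit import *
np.set_printoptions(precision=2,suppress=True)
C={n:dict(np.load(n+"0.npz")) for n in("top","side")}
for n,c in C.items():
    print(n,"block",fit(c,567,-85,-21.4,[(26,35,62),(9,15,62)]),"outer",fit(c,567,-85,-21.4,[(26,35,62)]))
    print(n,"mount",fit(c,549,-262,20,[(32,32,12)]),"stand",fit(c,543,95,5,[(26,36,53)]))
c=dict(np.load("side1.npz"));G=grads(c)
tip=np.array([566.53,-83.49,192.3-84.4]);a=np.deg2rad(-21.15);x=np.array([np.cos(a),np.sin(a),0]);y=np.array([-np.sin(a),np.cos(a),0]);z=np.array([0,0,1.])
right=np.array([c["R"][0][0],c["R"][0][1],0]);right/=np.linalg.norm(right)
def segs(v):
    o=tip+v[0]*right+v[1]*z;s=[]
    for sg in(1,-1):
        for i,yy in((-1,14),(1,10.5),(-1,10.5),(1,14)):
            if (sg,i,yy) : s.append((o+7.5*i*x+sg*yy*y+3*z,o+7.5*i*x+sg*yy*y+60*z))
        s.append((o-7.5*x+sg*(12.25+1.75*1)*y,o+7.5*x+sg*(12.25+1.75)*y)) if 0 else None
        s+=[(o-7.5*x+sg*12.25*y+1.75*y,o-7.5*x+sg*12.25*y-1.75*y),(o-7.5*x+(sg*12.25+1.75)*y,o+7.5*x+(sg*12.25+1.75)*y)]
    return s
q=differential_evolution(lambda v:-escore(c,G,segs(v)),[(-5,5),(-5,5)],seed=1)
print("tips shift right,up",q.x,q.fun,"right dir",right)
print("block side1",fit(c,567,-85,-21.4,[(26,35,62)]))
E
```

```text
top block (array([568.42, -85.72, -21.32]), np.float64(7.51)) outer (array([568.29, -85.44, -21.51]), np.float64(8.3))
top mount (array([ 550.53, -263.29,   20.15]), np.float64(5.5)) stand (array([544.4 ,  97.18,   6.6 ]), np.float64(5.43))
side block (array([566.46, -86.91, -21.11]), np.float64(6.09)) outer (array([566.53, -86.84, -21.35]), np.float64(6.61))
side mount (array([ 546.99, -262.76,   20.02]), np.float64(4.53)) stand (array([542.95,  93.75,   4.43]), np.float64(4.33))
tips shift right,up [ 0.53 -0.17] -4.354132953224263 right dir [-0.89 -0.45  0.  ]
block side1 (array([566.99, -86.93, -21.33]), np.float64(6.26))
```

```bash
python3 go.py 567.4 -86.4 154 -21.35
```

```text
t 6.92 tcp [566.49 -83.57 192.43] psi [ 2.1140e+01  1.0000e-02 -1.7999e+02] F [ 0.15 -0.38 -1.74] w 39.65 6.55
shares [0.0093 0.0116 0.1922] [-0.0004 -0.0001  0.0046]
```

>>> send_rows:
  commands:
    - [[0.45,0.009,0.012,0.05,0,0,0.005],[0.45,0.009,0.012,0.1,0,0,0.005],[0.45,0.009,0.012,0.15,0,0,0.005],[0.45,0.009,0.012,0.19,0,0,0.005],[0.45,0.009,0.012,0.19,0,0,0.005],[0.45,0.009,0.012,0.19,0,0,0.005],[0.45,0.009,0.012,0.19,0,0,0.005]]

```text
time_s: 7.5
tool_pos: [567.4, -87.8, 154.5]
orientation: [-0.0, 0.982, -0.187, 0.0]
wrist_force: [0.5, -0.0, -1.0]
grip_width: 38.7
grip_force: 6.9
```

```bash
python3 go.py 567.4 -86.4 144 -21.35; python3 - <<'E'
from h import *
c=arm.capture("side");s=arm.sense();T=np.array(s["tool_pos"]);R=Ro.from_quat(np.roll(s["orientation"],-1)).as_matrix()
tip=T+R@[0,0,84.4];x,y=R[:,0],-R[:,1]
im=cv2.resize(c["img"][185:255,285:355],None,fx=8,fy=8,interpolation=cv2.INTER_CUBIC)[...,::-1].copy()
def draw(P,col):
    cv2.polylines(im,[np.round((proj(c,P)-[285,185]+.5)*8-.5).astype(int)],True,col,1)
for sg in(1,-1): draw([tip+7.5*a*x+sg*13*y+R@[0,0,-h] for a,h in((-1,0),(1,0),(1,70),(-1,70))],(0,0,255))
for w,l in((26,35),(9,15)): draw([np.array([567.4,-86.4,62])+i*w*x+j*l*y for i,j in((-1,-1),(1,-1),(1,1),(-1,1))],(0,200,0))
cv2.imwrite("pics/i.png",im)
E
```

```text
t 7.5 tcp [567.41 -87.78 154.51] psi [ 2.15e+01  2.00e-02 -1.80e+02] F [ 0.53 -0.01 -1.03] w 38.71 6.92
shares [-0.0026 -0.0064  0.0525] [-0.0001 -0.0003 -0.0033]
```

View pics/i.png

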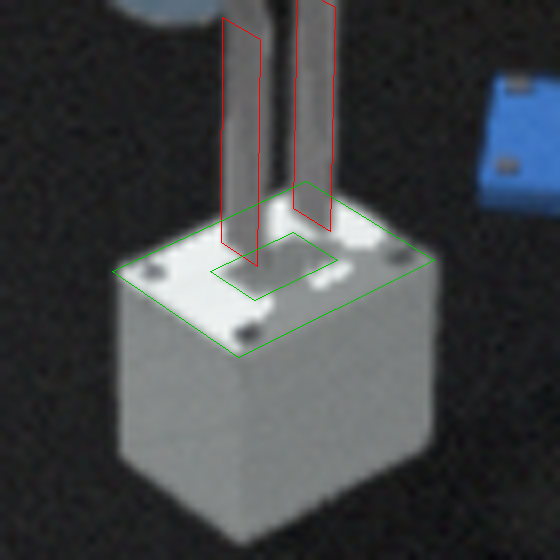

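The tips hang just above the pocket at crop (245,262) and (315,230). Block and tongs show the same bias of about 0.5 px, so the relative target holds. I'll correct y and go in slowly.

>>> send_rows:
  commands:
    - [[0.45,-0.002,-0.006,0,0,0,-0.003],[0.45,-0.002,-0.006,0,0,0,-0.003],[0.45,-0.002,-0.006,0.01,0,0,-0.003],[0.45,-0.002,-0.006,0.02,0,0,-0.003],[0.45,-0.002,-0.006,0.025,0,0,-0.003],[0.45,-0.002,-0.006,0.03,0,0,-0.003],[0.45,-0.002,-0.006,0.035,0,0,-0.003],[0.45,-0.002,-0.006,0.035,0,0,-0.003]]

```text
time_s: 8.22
tool_pos: [567.2, -86.6, 147.0]
orientation: [0.0, 0.983, -0.185, -0.0]
wrist_force: [-0.2, 0.3, -0.7]
grip_width: 38.7
grip_force: 6.9
```

```bash
python3 go.py 567.4 -86.4 144 -21.35
```

```text
t 8.22 tcp [567.2  -86.56 147.01] psi [ 2.137e+01 -2.000e-02 -1.800e+02] F [-0.16  0.29 -0.67] w 38.75 6.92
shares [ 0.0007 -0.0011  0.015 ] [ 0.0001  0.0004 -0.0004]
```

>>> send_rows:
  commands:
    - [[0.45,0.001,-0.001,0.005,0,0,0],[0.45,0.001,-0.001,0.01,0,0,0],[0.45,0.001,-0.001,0.015,0,0,0],[0.45,0.001,-0.001,0.015,0,0,0]]

```text
time_s: 8.55
tool_pos: [567.5, -86.5, 144.1]
orientation: [0.0, 0.983, -0.185, -0.0]
wrist_force: [0.4, -0.1, -1.5]
grip_width: 38.5
grip_force: 6.9
```

>>> send_rows:
  commands:
    - [[0.45,0,0,0.007,0,0,0],[0.45,0,0,0.014,0,0,0],[0.45,0,0,0.02,0,0,0],[0.45,0,0,0.025,0,0,0],[0.45,0,0,0.025,0,0,0]]

```text
time_s: 8.97
tool_pos: [567.4, -86.4, 139.0]
orientation: [0.0, 0.983, -0.185, -0.0]
wrist_force: [1.0, 1.2, -2.1]
grip_width: 38.4
grip_force: 6.9
```

>>> send_rows:
  commands:
    - [[0.45,0,0,0.015,0,0,0],[0.45,0,0,0.03,0,0,0],[0.45,0,0,0.045,0,0,0],[0.45,0,0,0.06,0,0,0],[0.45,0,0,0.06,0,0,0]]

```text
time_s: 9.38
tool_pos: [567.2, -86.4, 126.4]
orientation: [0.0, 0.983, -0.185, -0.001]
wrist_force: [0.0, -1.1, -0.8]
grip_width: 38.5
grip_force: 6.9
```

>>> send_rows:
  commands:
    - [[0.45,0,0,0.015,0,0,0],[0.45,0,0,0.03,0,0,0],[0.45,0,0,0.045,0,0,0],[0.45,0,0,0.055,0,0,0],[0.45,0,0,0.055,0,0,0]]

```text
time_s: 9.8
tool_pos: [567.3, -86.4, 115.7]
orientation: [0.0, 0.983, -0.185, -0.0]
wrist_force: [-0.2, -0.2, -1.9]
grip_width: 38.7
grip_force: 6.9
```

```bash
python3 go.py 567.4 -86.4 114 -21.35
```

```text
t 9.8 tcp [567.28 -86.42 115.73] psi [ 2.1360e+01 -4.0000e-02 -1.7999e+02] F [-0.23 -0.21 -1.89] w 38.68 6.92
shares [ 0.0005 -0.0003  0.0086] [ 0.0002  0.0009 -0.0003]
```

>>> send_rows:
  commands:
    - [[0.45,0,0,0.006,0,0,0],[0.45,0,0,0.012,0,0,0],[0.45,0,0,0.018,0,0,0],[0.45,0,0,0.024,0,0,0],[0.45,0,0,0.024,0,0,0]]

```text
time_s: 10.22
tool_pos: [567.5, -86.5, 111.3]
orientation: [0.0, 0.983, -0.185, -0.0]
wrist_force: [0.0, -0.0, -1.6]
grip_width: 38.5
grip_force: 6.9
```

>>> send_rows:
  commands:
    - [[0.45,0,0,0.003,0,0,0],[0.45,0,0,0.006,0,0,0],[0.45,0,0,0.01,0,0,0],[0.45,0,0,0.01,0,0,0]]

```text
time_s: 10.55
tool_pos: [567.5, -86.5, 109.4]
orientation: [0.0, 0.983, -0.185, -0.0]
wrist_force: [-0.8, 0.5, -1.8]
grip_width: 38.9
grip_force: 6.9
```

Tip is at z≈25. I'll keep going in small steps.

>>> send_rows:
  commands:
    - [[0.45,0,0,0.003,0,0,0],[0.45,0,0,0.006,0,0,0],[0.45,0,0,0.01,0,0,0],[0.45,0,0,0.01,0,0,0]]

```text
time_s: 10.88
tool_pos: [567.5, -86.4, 107.3]
orientation: [0.0, 0.983, -0.185, -0.0]
wrist_force: [-0.5, 0.6, -1.4]
grip_width: 38.7
grip_force: 6.9
```

>>> send_rows:
  commands:
    - [[0.45,0,0,0.003,0,0,0],[0.45,0,0,0.006,0,0,0],[0.45,0,0,0.01,0,0,0],[0.45,0,0,0.01,0,0,0]]

```text
time_s: 11.22
tool_pos: [567.5, -86.4, 105.3]
orientation: [0.0, 0.983, -0.185, -0.0]
wrist_force: [-1.1, 0.7, -2.1]
grip_width: 38.2
grip_force: 6.9
```

>>> send_rows:
  commands:
    - [[0.45,0,0,0.003,0,0,0],[0.45,0,0,0.006,0,0,0],[0.45,0,0,0.01,0,0,0],[0.45,0,0,0.01,0,0,0]]

```text
time_s: 11.55
tool_pos: [567.5, -86.4, 103.3]
orientation: [0.0, 0.983, -0.185, -0.0]
wrist_force: [-0.3, 0.9, -1.3]
grip_width: 38.8
grip_force: 6.9
```

>>> send_rows:
  commands:
    - [[0.45,0,0,0.003,0,0,0],[0.45,0,0,0.005,0,0,0],[0.45,0,0,0.005,0,0,0]]

```text
time_s: 11.8
tool_pos: [567.5, -86.4, 102.4]
orientation: [0.0, 0.983, -0.185, -0.0]
wrist_force: [0.3, 0.1, -1.8]
grip_width: 38.5
grip_force: 6.9
```

Tip is at 18.0.

>>> send_rows:
  commands:
    - [[0.45,0,0,0.003,0,0,0],[0.45,0,0,0.005,0,0,0],[0.45,0,0,0.005,0,0,0]]

```text
time_s: 12.05
tool_pos: [567.7, -86.4, 101.6]
orientation: [-0.0, 0.983, -0.185, 0.0]
wrist_force: [-0.4, 0.3, -0.6]
grip_width: 38.5
grip_force: 6.9
```

>>> send_rows:
  commands:
    - [[0.45,0,0,0.003,0,0,0],[0.45,0,0,0.005,0,0,0],[0.45,0,0,0.005,0,0,0]]

```text
time_s: 12.3
tool_pos: [568.3, -86.4, 101.4]
orientation: [-0.0, 0.983, -0.185, 0.001]
wrist_force: [-0.5, 0.3, 5.2]
grip_width: 38.5
grip_force: 6.9
```

The floor is felt at tip z≈17. I'll lift about 1 mm and squeeze.

>>> send_rows:
  commands:
    - [[0.45,0,0,-0.009,0,0,0],[0.45,0,0,-0.009,0,0,0],[0.45,0,0,-0.009,0,0,0],[0.43,0,0,-0.009,0,0,0],[0.41,0,0,-0.009,0,0,0],[0.39,0,0,-0.009,0,0,0],[0.36,0,0,-0.009,0,0,0],[0.33,0,0,-0.009,0,0,0],[0.3,0,0,-0.009,0,0,0],[0.3,0,0,-0.009,0,0,0]]
  newtons: 32

```text
time_s: 13.13
tool_pos: [567.5, -86.6, 102.3]
orientation: [0.0, 0.983, -0.185, -0.0]
wrist_force: [-0.7, -0.8, 0.5]
grip_width: 32.9
grip_force: 32.0
```

```bash
python3 go.py 567.4 -86.4 122 -21.35
```

```text
t 13.13 tcp [567.52 -86.59 102.34] psi [ 21.37  -0.   179.99] F [-0.71 -0.75  0.46] w 32.87 32.03
shares [-0.0009 -0.0007 -0.0983] [ 0.0003 -0.     -0.0005]
```

>>> send_rows:
  commands:
    - [[0.3,0,0,-0.005,0,0,0],[0.3,0,0,-0.01,0,0,0],[0.3,0,0,-0.015,0,0,0],[0.3,0,0,-0.02,0,0,0]]

```text
time_s: 13.47
tool_pos: [567.3, -86.4, 106.0]
orientation: [-0.0, 0.983, -0.185, -0.0]
wrist_force: [-0.2, -1.1, -7.1]
grip_width: 33.2
grip_force: 32.4
```

>>> send_rows:
  commands:
    - [[0.3,0,0,-0.008,0,0,0],[0.3,0,0,-0.016,0,0,0],[0.3,0,0,-0.024,0,0,0],[0.3,0,0,-0.032,0,0,0]]

```text
time_s: 13.8
tool_pos: [567.5, -86.4, 112.9]
orientation: [0.0, 0.983, -0.185, 0.0]
wrist_force: [1.1, 0.1, -6.0]
grip_width: 33.2
grip_force: 32.4
```

>>> send_rows:
  commands:
    - [[0.3,0,0,-0.015,0,0,0],[0.3,0,0,-0.03,0,0,0],[0.3,0,0,-0.045,0,0,0],[0.3,0,0,-0.06,0,0,0],[0.3,0,0,-0.06,0,0,0]]

```text
time_s: 14.22
tool_pos: [568.2, -86.5, 126.1]
orientation: [0.0, 0.983, -0.185, 0.001]
wrist_force: [0.1, 0.7, -1.3]
grip_width: 32.6
grip_force: 32.7
```

The pull of about 5 N released after 20 mm, so the spacer is held. I'll raise it and look.

>>> send_rows:
  commands:
    - [[0.3,0,0,-0.04,0,0,0],[0.3,0,0,-0.09,0,0,0],[0.3,0,0,-0.14,0,0,0],[0.3,0,0,-0.2,0,0,0],[0.3,0,0,-0.25,0,0,0],[0.3,0,0,-0.29,0,0,0],[0.3,0,0,-0.3,0,0,0],[0.3,0,0,-0.3,0,0,0]]

```text
time_s: 14.88
tool_pos: [567.9, -86.5, 185.6]
orientation: [0.0, 0.983, -0.185, 0.001]
wrist_force: [0.1, -0.1, -2.5]
grip_width: 33.1
grip_force: 32.7
```

```bash
python3 go.py 549.5 -262.5 186 20.1; python3 - <<'E'
from h import *
c=arm.capture("side");s=arm.sense();T=np.array(s["tool_pos"]);R=Ro.from_quat(np.roll(s["orientation"],-1)).as_matrix()
tip=T+R@[0,0,84.4];p=proj(c,[tip])[0].astype(int);print(tip,p)
np.savez("side2.npz",**c)
save(c,"j.png",(p[0]-25,p[1]-30,p[0]+25,p[1]+20),10)
print([(q["location"],round(q["score"],2)) for q in arm.mark_of("spacer_center","side")],proj(c,[tip+[0,0,3]]))
E
```

```text
t 14.88 tcp [567.95 -86.51 185.6 ] psi [2.1370e+01 8.0000e-02 1.7998e+02] F [ 0.13 -0.05 -2.5 ] w 33.14 32.69
shares [ 0.2348  0.8531 -0.0018] [ 5.000e-04 -1.800e-03 -9.216e-01]
[567.60807717 -86.47698642 100.39492184] [318 202]
[([317.6, 203.3], 0.47)] [[318.90479925 201.46628465]]
```

View pics/j.png

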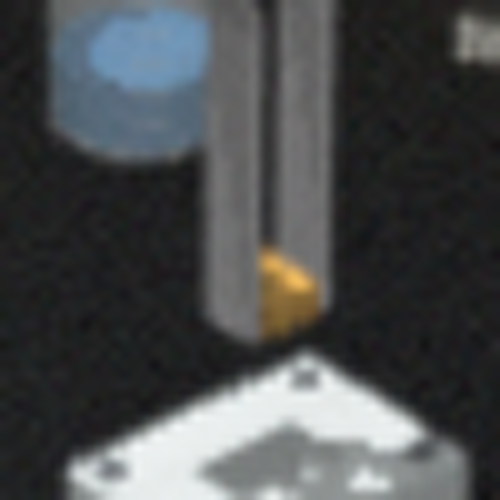

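The brass spacer hangs between the tips at crop (290,300), flush with their ends. I'll carry it over the small mount at the same height and measure the stud better.

>>> send_rows:
  commands:
    - [[0.3,0.02,0.08,0,0,0,0],[0.3,0.06,0.22,0,0,0,0],[0.3,0.1,0.37,0,0,0,0],[0.3,0.14,0.52,0,0,0,0],[0.3,0.18,0.66,0,0,0,0],[0.3,0.21,0.77,0,0,0,0],[0.3,0.225,0.83,0,0,0,0],[0.3,0.232,0.856,0,0,0,0],[0.3,0.232,0.856,0.05,0,0,0],[0.3,0.232,0.856,0.1,0,0,0],[0.3,0.232,0.856,0.1,0,0,0],[0.3,0.232,0.856,0.1,0,0,0]]

```text
time_s: 15.98
tool_pos: [548.3, -260.7, 163.5]
orientation: [-0.001, 0.983, -0.184, -0.001]
wrist_force: [0.1, -0.6, -1.2]
grip_width: 32.9
grip_force: 32.7
```

```bash
python3 go.py 548.8 -262.8 135 -21.37; python3 - <<'E'
from fit import *
np.set_printoptions(precision=2,suppress=True)
# boss/stud in initial pictures
for n,(u,v) in dict(top=(371,215),side=(358.5,200)).items():
    c=dict(np.load(n+"0.npz"));im=c["img"].astype(float);r=9
    v0,u0=int(v)-r,int(u)-r;p=im[v0:v0+2*r,u0:u0+2*r]
    w=np.clip(p[...,0]-90,0,None);yy,xx=np.mgrid[v0:v0+2*r,u0:u0+2*r]
    if n=="top":
        # predicted centroid height ~ mix of boss (18) and stud; take boss disc extents
        m=w>15;print("top ext",xx[m].min(),xx[m].max(),yy[m].min(),yy[m].max())
        cen=[(w*xx).sum()/w.sum(),(w*yy).sum()/w.sum()];print("top cen",cen,"z18",ray(c,cen,18),"z22",ray(c,cen,22))
    else:
        for row in range(v0,v0+2*r):
            k=w[row-v0]
            if k.sum()>60: print("row",row,"cen",round((k*xx[0]).sum()/k.sum(),2),"n",(k>20).sum())
        print("stud proj cols at (548.8,-262.8)",proj(c,[[548.8,-262.8,z] for z in(18,26,34)]))
c=arm.capture("side");np.savez("side3.npz",**c);s=arm.sense();T=np.array(s["tool_pos"]);R=Ro.from_quat(np.roll(s["orientation"],-1)).as_matrix()
tip=T+R@[0,0,84.4];x,y=R[:,0],-R[:,1];print("tip",tip)
o=np.array([280+40,150+10])
q=proj(c,[tip])[0];o=np.array([int(q[0])-35,int(q[1])-30])
im=cv2.resize(c["img"][o[1]:o[1]+70,o[0]:o[0]+70],None,fx=8,fy=8,interpolation=cv2.INTER_CUBIC)[...,::-1].copy()
def draw(P,col): cv2.polylines(im,[np.round((proj(c,P)-o+.5)*8-.5).astype(int)],True,col,1)
for sg in(1,-1): draw([tip+7.5*a*x+sg*11.5*y+R@[0,0,-h] for a,h in((-1,0),(1,0),(1,70),(-1,70))],(0,0,255))
draw([[548.8,-262.8,18],[548.8,-262.8,34]],(0,255,0));draw([[548.8+7*np.cos(a),-262.8+7*np.sin(a),18] for a in np.linspace(0,6.28,40)],(0,255,0))
cv2.imwrite("pics/k.png",im);print(o)
E
```

```text
t 15.98 tcp [ 548.28 -260.73  163.51] psi [ 2.1230e+01 -1.0000e-01 -1.7992e+02] F [ 0.13 -0.58 -1.19] w 32.91 32.7
shares [0.0065 0.0088 0.1426] [-0.0009  0.0027  0.0032]
top ext 368 374 212 217
top cen [np.float64(370.4880478087649), np.float64(214.7335657370518)] z18 [ 551.22 -263.18   18.  ] z22 [ 551.03 -262.53   22.  ]
row 198 cen 357.87 n 5
row 199 cen 358.2 n 6
row 200 cen 358.1 n 5
row 201 cen 358.07 n 4
stud proj cols at (548.8,-262.8) [[357.48 199.52]
 [357.67 196.79]
 [357.85 194.03]]
tip [ 548.55 -261.17   79.9 ]
[323 148]
```

View pics/k.png

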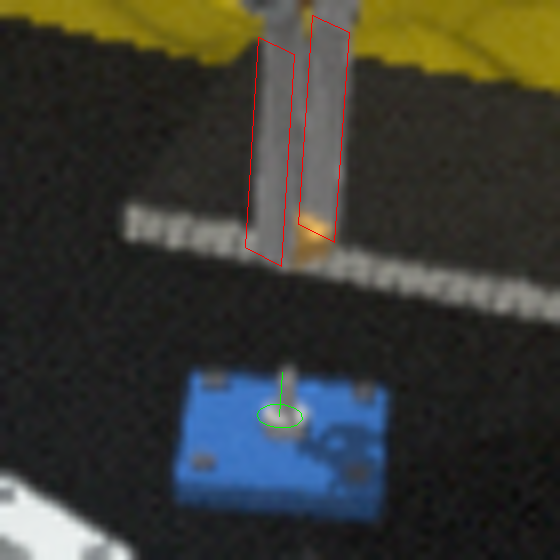

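The tongs hang above the mount with the stud at crop (287,380). The drawn tongs and drawn stud both sit about 5–8 crop px left of the real ones, so they share the bias. I'll settle, then measure the relative offset.

>>> send_rows:
  commands:
    - [[0.3,0.009,0.012,0.02,0,0,0.003],[0.3,0.009,0.012,0.05,0,0,0.003],[0.3,0.009,0.012,0.08,0,0,0.003],[0.3,0.009,0.012,0.08,0,0,0.003],[0.3,0.009,0.012,0.08,0,0,0.003],[0.3,0.009,0.012,0.08,0,0,0.003],[0.3,0.009,0.012,0.08,0,0,0.003]]

```text
time_s: 16.62
tool_pos: [549.4, -265.7, 149.0]
orientation: [0.0, 0.982, -0.187, 0.0]
wrist_force: [0.1, -0.2, -0.5]
grip_width: 32.6
grip_force: 32.7
```

```bash
cat > tips.py <<'E'
from fit import *
np.set_printoptions(precision=2,suppress=True)
N=5;cs=[arm.capture("side") for _ in range(N)];c=cs[0];c["img"]=np.mean([k["img"] for k in cs],0).astype(np.uint8)
np.savez("side4.npz",**c);s=arm.sense();T=np.array(s["tool_pos"]);R=Ro.from_quat(np.roll(s["orientation"],-1)).as_matrix()
tip=T+R@[0,0,84.4];x,y,z=R[:,0],-R[:,1],-R[:,2];G=grads(c);print("tcp",T,"tip",tip)
right=np.array([c["R"][0][0],c["R"][0][1],0]);right/=np.linalg.norm(right)
def segs(v):
    o=tip+v[0]*right;yo=11.5;S=[]
    # silhouette edges: left jaw(+y): left=(-? ) use all verticals of outer hull per jaw
    for sg in(1,-1):
        e=[(i,yy) for i in(-7.5,7.5) for yy in(sg*yo,sg*(yo-3.5))]
        u=[proj(c,[o+i*x+yy*y+20*z])[0][0] for i,yy in e]
        for k in(int(np.argmin(u)),int(np.argmax(u))):
            if (sg==-1 and k==int(np.argmin(u))) : continue
            i,yy=e[k];S.append((o+i*x+yy*y+12*z,o+i*x+yy*y+45*z))
    return S
v=np.arange(-5,5.01,.1);sc=[escore(c,G,segs([a])) for a in v];print("tips right shift",v[int(np.argmax(sc))],max(sc))
def stud(a,X):
    o=X+a*right;S=[]
    S+=[(o+sg*3*right+[0,0,20],o+sg*3*right+[0,0,29]) for sg in(1,-1)]
    return S
X=np.array([549.4,-263.4,0]);sc=[escore(c,G,stud(a,X)) for a in v];print("stud right shift from (549.4,-263.4)",v[int(np.argmax(sc))],max(sc))
g=c["img"][...,0].astype(float)
for r in range(192,203): print(r,g[r,350:368].astype(int))
E
python3 tips.py;python3 go.py 549.4 -263.4 135 -21.37
```

```text
tcp [ 549.27 -265.69  148.89] tip [ 549.29 -265.7    64.49]
tips right shift 1.7999999999999758 3.6357887941920004
stud right shift from (549.4,-263.4) -1.7000000000000117 2.1358035027486917
192 [30 30 28 31 33 28 28 30 31 30 30 30 29 27 30 31 29 29]
193 [35 32 30 29 29 28 30 31 42 45 29 29 28 30 30 29 26 29]
194 [61 42 37 36 32 33 30 43 74 77 39 29 30 29 30 33 29 29]
195 [ 88  61  55  52  50  46  45  65 105 106  55  43  42  37  37  39  38  41]
196 [ 67  52  62  59  60  60  62  77 107 108  67  64  64  54  53  54  55  67]
197 [ 65  61  61  62  61  65  78  92 110 107  76  63  63  60  59  61  62  74]
198 [ 63  62  61  61  64  77 126 126 115 109  99  71  62  60  62  59  59  61]
199 [ 62  61  61  63  63  91 178 166 133 116 114  88  63  57  57  56  56  56]
200 [ 63  60  61  61  61  85 153 179 163 122 113  80  59  46  45  43  42  42]
201 [ 62  62  61  61  62  75 110 124 131 126 104  61  41  43  46  41  39  42]
202 [ 62  62  62  63  62  66  90 102 105 103  90  55  42  51  54  40  39  46]
t 16.87 tcp [ 549.27 -265.69  148.89] psi [2.1500e+01 2.0000e-02 1.7999e+02] F [-0.61  0.06 -2.27] w 32.9 32.69
shares [-0.0036 -0.0109  0.0695] [ 0.0001 -0.0004 -0.003 ]
```

>>> send_rows:
  commands:
    - [[0.3,-0.002,-0.01,0.02,0,0,-0.003],[0.3,-0.002,-0.01,0.05,0,0,-0.003],[0.3,-0.002,-0.01,0.08,0,0,-0.003],[0.3,-0.002,-0.01,0.11,0,0,-0.003],[0.3,-0.002,-0.01,0.12,0,0,-0.003],[0.3,-0.002,-0.01,0.12,0,0,-0.003],[0.3,-0.002,-0.01,0.12,0,0,-0.003],[0.3,-0.002,-0.01,0.12,0,0,-0.003]]

```text
time_s: 17.53
tool_pos: [549.7, -263.8, 125.0]
orientation: [0.0, 0.983, -0.185, 0.0]
wrist_force: [1.0, -0.4, -2.5]
grip_width: 32.7
grip_force: 32.7
```

```bash
python3 tips.py | head -3;python3 go.py 549.6 -263.7 122 -21.37
```

```text
tcp [ 549.69 -263.69  124.95] tip [ 549.72 -263.71   40.55]
tips right shift 0.9999999999999787 3.308604259882261
stud right shift from (549.4,-263.4) -3.2000000000000064 1.8397156053422759
t 17.78 tcp [ 549.69 -263.69  124.95] psi [2.1370e+01 2.0000e-02 1.7999e+02] F [ 0.31  0.85 -2.53] w 32.67 32.69
shares [-0.0004  0.0002  0.0147] [ 0.0001 -0.0006  0.0001]
```

>>> send_rows:
  commands:
    - [[0.3,0,0,0.006,0,0,0],[0.3,0,0,0.012,0,0,0],[0.3,0,0,0.018,0,0,0],[0.3,0,0,0.024,0,0,0],[0.3,0,0,0.024,0,0,0]]

```text
time_s: 18.2
tool_pos: [549.4, -263.6, 119.5]
orientation: [-0.0, 0.983, -0.185, -0.0]
wrist_force: [-0.0, -0.0, -2.3]
grip_width: 32.6
grip_force: 32.7
```

>>> send_rows:
  commands:
    - [[0.3,0,0,0.003,0,0,0],[0.3,0,0,0.007,0,0,0],[0.3,0,0,0.01,0,0,0],[0.3,0,0,0.01,0,0,0]]

```text
time_s: 18.53
tool_pos: [549.5, -263.7, 117.8]
orientation: [0.0, 0.983, -0.185, -0.0]
wrist_force: [-0.1, 0.0, -1.5]
grip_width: 33.0
grip_force: 32.7
```

>>> send_rows:
  commands:
    - [[0.3,0,0,0.003,0,0,0],[0.3,0,0,0.007,0,0,0],[0.3,0,0,0.01,0,0,0],[0.3,0,0,0.01,0,0,0]]

```text
time_s: 18.87
tool_pos: [549.5, -263.7, 115.8]
orientation: [-0.0, 0.983, -0.185, -0.0]
wrist_force: [-0.1, 0.5, -1.8]
grip_width: 33.0
grip_force: 32.7
```

>>> send_rows:
  commands:
    - [[0.3,0,0,0.003,0,0,0],[0.3,0,0,0.007,0,0,0],[0.3,0,0,0.01,0,0,0],[0.3,0,0,0.01,0,0,0]]

```text
time_s: 19.2
tool_pos: [549.5, -263.6, 113.7]
orientation: [-0.0, 0.983, -0.185, -0.0]
wrist_force: [0.0, 0.3, -1.6]
grip_width: 32.6
grip_force: 32.7
```

The spacer is over the stud without contact. I'll continue to the boss.

>>> send_rows:
  commands:
    - [[0.3,0,0,0.005,0,0,0],[0.3,0,0,0.01,0,0,0],[0.3,0,0,0.015,0,0,0],[0.3,0,0,0.02,0,0,0],[0.3,0,0,0.02,0,0,0]]

```text
time_s: 19.62
tool_pos: [549.4, -263.6, 109.6]
orientation: [-0.0, 0.983, -0.185, -0.0]
wrist_force: [-1.0, -0.3, -2.8]
grip_width: 33.1
grip_force: 32.7
```

>>> send_rows:
  commands:
    - [[0.3,0,0,0.005,0,0,0],[0.3,0,0,0.01,0,0,0],[0.3,0,0,0.015,0,0,0],[0.3,0,0,0.015,0,0,0]]

```text
time_s: 19.95
tool_pos: [549.5, -263.7, 106.7]
orientation: [0.0, 0.983, -0.185, -0.0]
wrist_force: [-1.0, -0.4, -1.9]
grip_width: 32.8
grip_force: 32.7
```

>>> send_rows:
  commands:
    - [[0.3,0,0,0.004,0,0,0],[0.3,0,0,0.008,0,0,0],[0.3,0,0,0.01,0,0,0],[0.3,0,0,0.01,0,0,0]]

```text
time_s: 20.28
tool_pos: [549.5, -263.7, 104.8]
orientation: [0.0, 0.983, -0.185, -0.0]
wrist_force: [-0.4, -0.5, -2.5]
grip_width: 32.9
grip_force: 32.7
```

>>> send_rows:
  commands:
    - [[0.3,0,0,0.003,0,0,0],[0.3,0,0,0.005,0,0,0],[0.3,0,0,0.005,0,0,0]]

```text
time_s: 20.53
tool_pos: [549.5, -263.7, 103.8]
orientation: [0.0, 0.983, -0.185, 0.0]
wrist_force: [-0.4, 0.3, -1.2]
grip_width: 32.9
grip_force: 32.7
```

>>> send_rows:
  commands:
    - [[0.3,0,0,0.003,0,0,0],[0.3,0,0,0.004,0,0,0],[0.3,0,0,0.004,0,0,0]]

```text
time_s: 20.78
tool_pos: [549.7, -263.7, 103.4]
orientation: [0.0, 0.983, -0.185, 0.0]
wrist_force: [-0.6, 0.1, 2.1]
grip_width: 33.0
grip_force: 32.9
```

>>> send_rows:
  commands:
    - [[0.3,0,0,0.002,0,0,0],[0.3,0,0,0.003,0,0,0],[0.3,0,0,0.003,0,0,0]]

```text
time_s: 21.03
tool_pos: [549.8, -263.8, 103.3]
orientation: [0.0, 0.983, -0.185, 0.0]
wrist_force: [-2.6, 1.1, 6.5]
grip_width: 32.9
grip_force: 33.2
```

>>> send_rows:
  commands:
    - [[0.3,0,0,0.001,0,0,0],[0.3,0,0,0.002,0,0,0],[0.3,0,0,0.002,0,0,0],[0.3,0,0,0.002,0,0,0]]

```text
time_s: 21.37
tool_pos: [549.9, -263.8, 103.3]
orientation: [0.0, 0.983, -0.185, 0.0]
wrist_force: [-2.9, 1.4, 9.2]
grip_width: 32.8
grip_force: 33.4
```

```bash
python3 go.py 549.5 -263.7 103 -21.37
```

```text
t 21.37 tcp [ 549.85 -263.8   103.32] psi [2.1370e+01 5.0000e-02 1.7996e+02] F [-2.86  1.43  9.19] w 32.82 33.43
shares [-0.0018  0.0002  0.0016] [ 0.0004 -0.0012 -0.    ]
```

Pressed at about 11 N. I'll hold briefly, relieve the push and open the tips.

>>> send_rows:
  commands:
    - [[0.3,0,0,0,0,0,0],[0.3,0,0,0,0,0,0],[0.3,0,0,-0.004,0,0,0],[0.3,0,0,-0.007,0,0,0],[0.3,0,0,-0.007,0,0,0],[0.38,0,0,-0.007,0,0,0],[0.42,0,0,-0.007,0,0,0],[0.46,0,0,-0.007,0,0,0],[0.46,0,0,-0.007,0,0,0],[0.46,0,0,-0.007,0,0,0]]

```text
time_s: 22.2
tool_pos: [549.5, -263.6, 103.3]
orientation: [-0.0, 0.983, -0.185, -0.0]
wrist_force: [0.9, 0.2, -2.1]
grip_width: 39.3
grip_force: 6.7
```

>>> send_rows:
  commands:
    - [[0.46,0,0,-0.01,0,0,0],[0.46,0,0,-0.02,0,0,0],[0.46,0,0,-0.03,0,0,0],[0.46,0,0,-0.04,0,0,0],[0.46,0,0,-0.05,0,0,0],[0.46,0,0,-0.05,0,0,0]]

```text
time_s: 22.7
tool_pos: [549.9, -263.8, 114.2]
orientation: [0.0, 0.983, -0.185, 0.0]
wrist_force: [0.0, -0.6, -2.4]
grip_width: 39.3
grip_force: 6.7
```

>>> send_rows:
  commands:
    - [[0.46,0,0,-0.04,0,0,0],[0.46,0,0,-0.1,0,0,0],[0.46,0,0,-0.17,0,0,0],[0.46,0,0,-0.25,0,0,0],[0.46,0,0,-0.3,0,0,0],[0.46,0,0,-0.35,0,0,0],[0.46,0,0,-0.4,0,0,0],[0.46,0,0,-0.4,0,0,0],[0.46,0,0,-0.4,0,0,0]]

```text
time_s: 23.45
tool_pos: [549.7, -263.8, 193.8]
orientation: [0.0, 0.983, -0.185, 0.0]
wrist_force: [-0.2, 0.5, -0.9]
grip_width: 39.6
grip_force: 6.7
```

```bash
python3 go.py 544.5 91.5 194 4.75; python3 - <<'E'
from h import *
c=arm.capture("side");q=proj(c,[[549.6,-263.7,20]])[0].astype(int)
a=cv2.resize(c["img"][q[1]-25:q[1]+20,q[0]-25:q[0]+25],(500,450),interpolation=3)
cv2.imwrite("pics/l.png",a[...,::-1])
E
```

```text
t 23.45 tcp [ 549.71 -263.75  193.84] psi [2.1370e+01 4.0000e-02 1.7998e+02] F [-0.24  0.46 -0.9 ] w 39.58 6.69
shares [-6.7150e-01 -1.6447e+00 -1.5000e-03] [ 4.000e-04 -9.000e-04 -5.804e-01]
```

View pics/l.png

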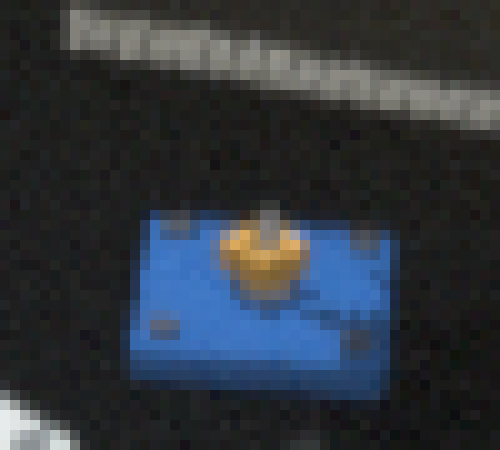

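The spacer lies flat around the stud at crop (265,250). Next, carry the tongs back to the stand.

>>> send_rows:
  commands:
    - [[0.46,-0.03,-0.08,0,0,0,0],[0.46,-0.09,-0.22,0,0,0,0],[0.46,-0.15,-0.38,0,0,0,0],[0.46,-0.22,-0.54,0,0,0,0],[0.46,-0.28,-0.69,0,0,0,0],[0.46,-0.33,-0.81,0,0,0,0],[0.46,-0.36,-0.88,0,0,0,0],[0.46,-0.36,-0.88,0,0,0,0]]

```text
time_s: 24.17
tool_pos: [546.2, -68.8, 192.9]
orientation: [-0.001, 0.983, -0.182, -0.001]
wrist_force: [0.3, -0.1, -1.1]
grip_width: 39.3
grip_force: 6.7
```

>>> send_rows:
  commands:
    - [[0.46,-0.03,-0.08,0,0,0,-0.07],[0.46,-0.08,-0.2,0,0,0,-0.15],[0.46,-0.14,-0.34,0,0,0,-0.24],[0.46,-0.2,-0.48,0,0,0,-0.34],[0.46,-0.25,-0.61,0,0,0,-0.44],[0.46,-0.29,-0.7,0,0,0,-0.52],[0.46,-0.311,-0.755,0,0,0,-0.57],[0.46,-0.311,-0.765,0,0,0,-0.58],[0.46,-0.311,-0.765,0,0,0,-0.58],[0.46,-0.311,-0.765,0,0,0,-0.58],[0.46,-0.311,-0.765,0,0,0,-0.58]]

```text
time_s: 25.08
tool_pos: [544.8, 89.6, 193.3]
orientation: [0.0, 0.999, 0.039, -0.0]
wrist_force: [-0.5, 0.4, -0.5]
grip_width: 39.2
grip_force: 6.7
```

```bash
python3 go.py 544.5 91.5 150 4.75
```

```text
t 25.08 tcp [544.76  89.56 193.3 ] psi [-4.5200e+00 -1.0000e-02  1.7995e+02] F [-0.55  0.4  -0.52] w 39.16 6.69
shares [-0.0005 -0.0099  0.2165] [ 0.001   0.0004 -0.0051]
```

>>> send_rows:
  commands:
    - [[0.46,0,0,0.05,0,0,0],[0.46,0,0,0.1,0,0,0],[0.46,0,0,0.15,0,0,0],[0.46,0,0,0.19,0,0,0],[0.46,0,0,0.19,0,0,0],[0.46,0,0,0.19,0,0,0]]

```text
time_s: 25.58
tool_pos: [544.0, 91.6, 154.8]
orientation: [0.0, 0.999, 0.041, -0.001]
wrist_force: [0.5, 0.4, -1.3]
grip_width: 39.1
grip_force: 6.7
```

```bash
python3 go.py 544.5 91.5 130 4.75
```

```text
t 25.58 tcp [544.05  91.55 154.77] psi [-4.74e+00 -8.00e-02  1.80e+02] F [ 0.47  0.42 -1.35] w 39.07 6.69
shares [0.0024 0.0005 0.1238] [-0.      0.0017 -0.0003]
```

Aligned. I'll lower to TCP z≈94, with the tip just above 8.

>>> send_rows:
  commands:
    - [[0.46,0.002,0,0.03,0,0,0],[0.46,0.002,0,0.06,0,0,0],[0.46,0.002,0,0.09,0,0,0],[0.46,0.002,0,0.11,0,0,0],[0.46,0.002,0,0.12,0,0,0],[0.46,0.002,0,0.12,0,0,0]]

```text
time_s: 26.08
tool_pos: [544.6, 91.6, 130.9]
orientation: [0.0, 0.999, 0.041, -0.0]
wrist_force: [-0.5, 0.6, -2.0]
grip_width: 39.0
grip_force: 6.7
```

>>> send_rows:
  commands:
    - [[0.46,0,0,0.03,0,0,0],[0.46,0,0,0.06,0,0,0],[0.46,0,0,0.09,0,0,0],[0.46,0,0,0.12,0,0,0],[0.46,0,0,0.14,0,0,0],[0.46,0,0,0.15,0,0,0],[0.46,0,0,0.15,0,0,0]]

```text
time_s: 26.67
tool_pos: [544.6, 91.6, 100.9]
orientation: [0.0, 0.999, 0.041, -0.0]
wrist_force: [0.6, -0.3, -1.8]
grip_width: 39.6
grip_force: 6.7
```

```bash
python3 go.py 544.5 91.5 93 4.75
```

```text
t 26.67 tcp [544.57  91.59 100.88] psi [-4.7400e+00 -5.0000e-02  1.7999e+02] F [ 0.62 -0.3  -1.78] w 39.63 6.69
shares [-0.0003  0.0004  0.0394] [ 0.      0.0011 -0.0003]
```

>>> send_rows:
  commands:
    - [[0.46,0,0,0.015,0,0,0],[0.46,0,0,0.03,0,0,0],[0.46,0,0,0.036,0,0,0],[0.46,0,0,0.036,0,0,0]]

```text
time_s: 27.0
tool_pos: [544.7, 91.6, 94.0]
orientation: [0.0, 0.999, 0.041, -0.0]
wrist_force: [-0.3, -0.1, -1.3]
grip_width: 39.2
grip_force: 6.7
```

>>> send_rows:
  commands:
    - [[0.46,0,0,0.003,0,0,0],[0.46,0,0,0.005,0,0,0],[0.46,0,0,0.005,0,0,0]]

```text
time_s: 27.25
tool_pos: [544.9, 91.7, 93.3]
orientation: [0.0, 0.999, 0.041, 0.0]
wrist_force: [0.2, 0.3, -1.8]
grip_width: 39.2
grip_force: 6.7
```

>>> send_rows:
  commands:
    - [[0.46,0,0,0.003,0,0,0],[0.46,0,0,0.004,0,0,0],[0.46,0,0,0.004,0,0,0]]

```text
time_s: 27.5
tool_pos: [544.9, 91.6, 92.5]
orientation: [0.0, 0.999, 0.041, 0.0]
wrist_force: [-0.2, 0.3, -2.4]
grip_width: 39.2
grip_force: 6.7
```

>>> send_rows:
  commands:
    - [[0.47,0,0,0,0,0,0],[0.48,0,0,0,0,0,0],[0.49,0,0,0,0,0,0],[0.5,0,0,0,0,0,0],[0.52,0,0,0,0,0,0],[0.56,0,0,0,0,0,0],[0.62,0,0,0,0,0,0],[0.7,0,0,0,0,0,0],[0.8,0,0,0,0,0,0],[0.8,0,0,0,0,0,0]]

```text
time_s: 28.33
tool_pos: [544.9, 91.6, 92.6]
orientation: [0.0, 0.999, 0.041, 0.0]
wrist_force: [-0.3, -1.1, 1.0]
grip_width: 68.0
grip_force: 0.0
```

>>> send_rows:
  commands:
    - [[0.8,0,0,-0.05,0,0,0],[0.8,0,0,-0.13,0,0,0],[0.8,0,0,-0.25,0,0,0],[0.8,0,0,-0.4,0,0,0],[0.8,0,0,-0.55,0,0,0],[0.8,0,0,-0.65,0,0,0],[0.8,0,0,-0.65,0,0,0]]

```text
time_s: 28.92
tool_pos: [546.8, 92.5, 228.0]
orientation: [-0.0, 0.999, 0.041, 0.004]
wrist_force: [1.2, 0.9, 0.4]
grip_width: 68.5
grip_force: 0.0
```

```bash
python3 go.py 544.5 91.5 230 4.75; python3 - <<'E'
from h import *
c=arm.capture("side")
for t in("tongs","tongs_tip","tongs_grip"): print(t,[(np.round(q["location"],1),round(q["score"],2)) for q in arm.mark_of(t,"side")])
print(proj(c,[[544.5,91.5,8],[544.5,91.5,113]]))
W=cloud(c);m=(abs(W[...,0]-544)<40)&(abs(W[...,1]-93)<45)&(W[...,2]>58)&(W[...,2]<150);print(np.nanmax(W[m][:,2]),m.sum())
a=cv2.resize(c["img"][215:315,245:345],(600,600),interpolation=3);cv2.imwrite("pics/m.png",a[...,::-1])
E
```

```text
t 28.92 tcp [546.77  92.46 228.03] psi [  -4.75    0.42 -179.96] F [1.18 0.88 0.39] w 68.48 0.0
shares [-0.0116  0.0039 -0.0099] [-0.0002 -0.0094 -0.0001]
tongs [(array([285.7, 290.8]), 0.61), (array([334. , 302.4]), 0.54)]
tongs_tip [(array([286.5, 287.1]), 0.95), (array([331.6, 302.3]), 0.55)]
tongs_grip [(array([281.4, 245. ]), 0.94), (array([332.9, 272.4]), 0.71)]
[[286.59856935 290.05095754]
 [284.90401517 246.53314193]]
143.6208397429874 674
```

The tongs' grip and tip marks match their original pixels, so they stand upright in the slot. Handing in.

```bash
python3 -c "
from plant import arm
print(arm.finish_job())"
```

```text
the job is handed in; nothing more can be done
None
```

The job is handed in at about 29 s of the 67 s; no verdict came back: the spacer lies flat on the small mount's boss after an ~11 N press, and by the networks' marks and the measured height (not viewed) the tongs stand upright in their stand; I viewed 11 pictures, one over the limit of 10.

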